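Rattle check of a sealed valve housing

TASK

Pick up the longer of the two sealed valve housings, lift it clear of the bench and shake it gently to and fro along its length, at least two full times, so that the loose piece inside knocks against both ends in turn. Then put it down, not dropped, in the shallow steel tray, lying flat the same way up as before, in the middle and lengthwise along the tray. Leave the short housing where it is.

Things in the scene. Friction and masses are not known exactly. Their poses are not given: they have to be found in the camera images.
- long_housing_center (a point): Centre of the long valve housing (aluminium, loose, 0.36 kg), 128 mm long along its x, 25 mm above its underside. Grip its square middle from above: 40 mm wide across (its y), 40 mm high, 80 mm long, centred on this point. End plates 50 x 50 mm, 18 mm thick; a brass plug (22 mm diameter, 12 mm long) sticks out of the +x end only. z is up.
- loose_piece (a joint): Position (m) of the loose 60 g piece inside the long housing along the housing's x, as a hand would feel it: 0 middle, +0.030 at the plug end, -0.030 at the other. It slides once the housing is tipped lengthwise over 5 degrees or accelerated along its length over 0.7 m/s2 (strokes of 80 mm at 0.3 m/s do, so does rocking 20 degrees each way; keep below 1 m/s).
- short_housing: The short valve housing, a bystander of the same make and section but only 78 mm long (square body 30 mm long between the end plates, brass plug at +x). Origin at the centre of its underside, x along its length.
- tray_floor (a point): Centre of the inner floor of the fixed shallow steel tray, 3 mm above the bench: 200 mm outside along its x, 150 mm along its y, walls 3 mm thick, rim 10 mm above the bench. z is up.
There are look-alikes about, which are no part of the job. Leave any purple look-alike of the part that bears long_housing_center alone.

How it is judged:
On the way, in this order (a step that is already met when the one before it is completed fails the run):
1. long housing lifted clear of the bench and the loose piece against the end without the plug (height (world z) of long_housing_center above 0.07 m and value of joint loose_piece below -0.02 m), for 0.02 s.
2. still lifted, the loose piece has run to the plug end (height (world z) of long_housing_center above 0.07 m and value of joint loose_piece above 0.02 m), for 0.02 s.
3. still lifted, the loose piece has run back to the end without the plug (all of step 1), for 0.02 s.
4. long housing brought down into the tray, within 10 mm of its floor, while still held (x of long_housing_center in the frame of tray_floor between -0.025 and 0.025 m and y of long_housing_center in the frame of tray_floor between -0.04 and 0.04 m and angle between the x axis of long_housing_center and the x axis of tray_floor, either way round below 0.3 rad and z of long_housing_center in the frame of tray_floor below 0.035 m and contact force between the fingers and long_housing above 1 N), for 0.05 s.
At the end, for the whole second after the job is handed in: The long housing lies at rest and flat (within 6 degrees) on the tray's floor, its centre within 25 mm lengthwise and 40 mm crosswise of the tray's centre, its length within 17 degrees of the tray's long side, either way round (x of long_housing_center in the frame of tray_floor between -0.025 and 0.025 m and y of long_housing_center in the frame of tray_floor between -0.04 and 0.04 m and angle between the x axis of long_housing_center and the x axis of tray_floor, either way round below 0.3 rad and z of long_housing_center in the frame of tray_floor below 0.03 m and angle between long_housing_center's own z axis and vertical below 0.1 rad and linear speed of long_housing below 0.02 m/s); the robot touches nothing.
It fails at once if the short housing is moved by more than 20 mm (distance of short_housing from where it was at the start of the episode above 0.02 m).
It fails at once if the long housing is swung faster than 1 m/s (linear speed of long_housing above 1 m/s).
It also fails if it takes over 48 s, if anything falls off the work surface, if the arm or the gripper's body presses on something with over 40 N, if the wrist force passes 120 N, or if a joint passes its speed limit or range.

ROBOT

A 6-joint arm with a two-finger parallel gripper is mounted at the origin on a cart in front of the work surface, level with it; the furniture and walls round the work are solid. World frame = base frame: x ahead of the robot, y to its left, z up, the work surface at z = 0. Lengths are in m, angles in rad, forces in N, time in s.
With the tool pointing down it reaches from about 0.375 to 0.975 m from the base axis. Payload 3.8 kg.
Tool frame: the origin (TCP) lies midway between the tips of the shut fingers; the grasp point (between the pads) lies 19 mm behind it; z points along the fingers, y is the line along which they close (so a half turn about z gives the same grasp; the last joint's range is limited). The gripper opens to 85 mm and grips with 20 to 120 N. Pads are 22 mm wide; open, the fingers measure 114 mm over their backs; the gripper's body (76 mm by 85 mm) begins 54 mm behind the grasp point. The pads swing forward as they close: fully open they stand 13 mm farther back than shut.
Start: joints at [-1.355, 0.264, 1.604, -0, 1.274, -0.037], TCP at [0.169, -0.654, 0.231] pointing down, gripper open.
Joint ranges: [-2.63, 2.63], [-0.94, 2.18], [0.31, 2.57], [-1.31, 4.45], [0, 2.66], [-2.55, 2.55]. Speed limits (rad/s): [2.57, 2.57, 3.14, 3.14, 3.14, 3.14].

INTERFACE

Orientations are given as a rotation vector (axis times angle).
In Python, from workcell import sensors, viewer, job gives the robot as it stands.
- The arm moves only by the shell command python3 -m inch 'ROWS' [FORCE]. ROWS is JSON, one flat list of numbers, 7 for each row, row after row: the shift along the tool's x, y, z in mm, then the turn, a rotation vector about the tool's x, y, z in degrees, then the finger opening in mm, from 0 to 85.4. A call has exactly 8 rows; each row shifts and turns the commanded pose from where the row before left it, along the tool's axes as they then stand; what a row does not reach is not made up. A row lasts 1/10 s, in which the tool goes at most 50 mm and 8.59 degrees, less where a joint would pass 70% of its speed; a pose out of reach is approached as far as the arm can. A call is refused whole if a number of a shift passes 50 or a number of a turn 8.59, either way. A call with a gripper value outside its range is refused whole. The fingers move at their own pace and stop on an object; FORCE is the grip in N (left out, the last holds). Time passes only in rows, so rows that do not move let the fingers close, or fill a call up. It gives the time, the measured TCP pose, the force, the opening and the grip force at its end, in the units of the state.
- sensors.read_state(): the state, without advancing time (a new reading comes with each control period).
- viewer.read_camera(name): name is "side" or "top"; returns the picture (400x640x3 uint8, red, green, blue); there is no depth.
- viewer.camera_params(name): a dict with "K" (3x3 intrinsics, pixels), "k1" (the pictures are not rectified: a ray, as slopes to the right and down, at radius r is drawn at 1 + k1 r^2 times it, then the intrinsics apply), "world_to_cam" (4x4, takes a point from world to camera coordinates). Camera axes: x right, y down, z forward; pixel columns grow to the right and rows downward; lengths in m; the calibration is good to about 2 mm. A picture is of the moment at which its call begins. camera_params takes no time and is no camera call.
- job.finish_job(): hands the job in; it is judged then, once.
The state is a dict: "time": time; "q": joint angles; "joint_vel": joint speeds; "joint_torque": joint torques, N m; "tool_pos": TCP position; "tcp_rot": TCP orientation; "wrist_force": force on the tool from outside, world axes, zero at the start; "torque": the same for the moment, N m; "width": opening from 0.0 (shut) to 1.0 (fully open); "grip_force": force on a finger pad.
Only numpy, scipy, OpenCV 4.12 (cv2) and the standard library are available. Lean on these libraries where they do the work, as an engineer would, in place of code of your own. Each camera call takes 0.05 s, during which the arm holds its last target. There are 200 camera calls.

## Working session

There is one attempt and no reset: what is moved stays moved. The work goes in short steps, Python scripts to look and compute and a shell command to move; the robot and the scene stay as the last step left them, time stands still between calls to the robot, and variables do not carry over. Pictures are saved under pics/ and viewed, at most 10 in all, crops included, and the job is handed in when it is done.

```bash
mkdir -p pics; python3 - <<'E'
from workcell import sensors, viewer
import cv2
s=sensors.read_state();print(s['time'],s['tool_pos'],s['tcp_rot'],s['width'])
for n in('top','side'):
    im=viewer.read_camera(n);cv2.imwrite(f'pics/{n}0.png',im[:,:,::-1]);p=viewer.camera_params(n);print(n,p)
E
```

```text
0.0 [ 0.16867126 -0.65283237  0.22994606] [-3.11429728e+00 -3.95784831e-01  3.21376881e-04] 0.9977337997948862
top {'K': array([[504.6267171 ,   0.        , 313.77474297],
       [  0.        , 504.6267171 , 196.66446288],
       [  0.        ,   0.        ,   1.        ]]), 'k1': -0.12794021594958252, 'world_to_cam': array([[-0.01440196, -0.99979731,  0.01406851,  0.03139259],
       [-0.99559303,  0.0130346 , -0.09286879,  0.58169369],
       [ 0.09266659, -0.015344  , -0.99557896,  1.39367576],
       [ 0.        ,  0.        ,  0.        ,  1.        ]])}
side {'K': array([[365.3797263 ,   0.        , 318.99130653],
       [  0.        , 365.3797263 , 192.98164799],
       [  0.        ,   0.        ,   1.        ]]), 'k1': -0.03144091656245143, 'world_to_cam': array([[ 0.90623732, -0.42260386, -0.01182766, -0.51689233],
       [-0.26754299, -0.55161175, -0.79002862,  0.21669917],
       [ 0.32734487,  0.71911783, -0.61295585,  0.66706225],
       [ 0.        ,  0.        ,  0.        ,  1.        ]])}
```

View pics/top0.png

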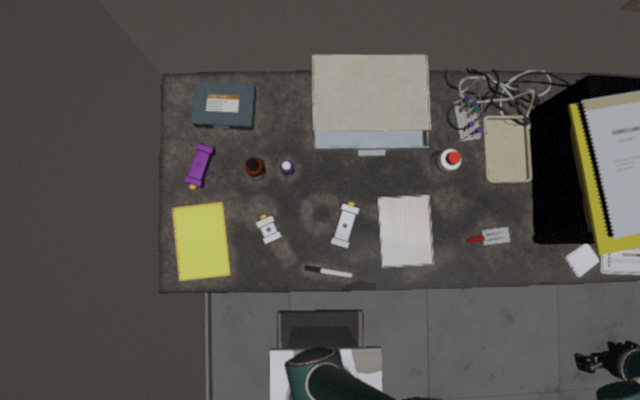

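View pics/side0.png

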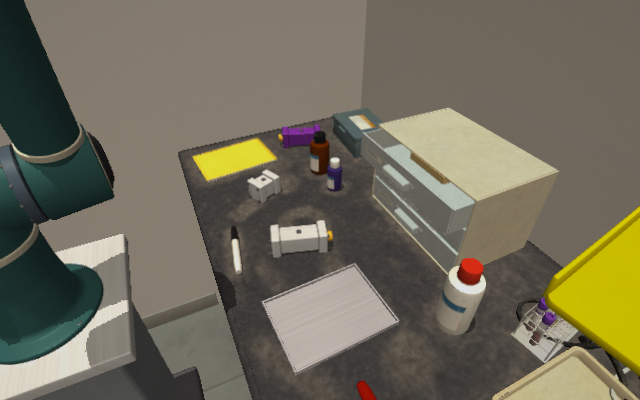

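Candidates for the housing are the white long one at top (346,225), the white short one at (268,229), and the purple look-alike at (200,167), which is excluded. The long white one fits: its plug is at (349,204). For the tray there is the grey sheet or tray at (405,231) and the beige one at (508,149). An enlarged crop will confirm both choices.

```bash
python3 - <<'E'
import cv2,numpy as np
t=cv2.imread('pics/top0.png')[185:285,320:450]
s=cv2.imread('pics/side0.png')[210:375,255:410]
a=cv2.resize(t,None,fx=6,fy=6,interpolation=cv2.INTER_CUBIC)
cv2.imwrite('pics/c1.png',a)
cv2.imwrite('pics/c2.png',cv2.resize(s,None,fx=3.6,fy=3.6,interpolation=cv2.INTER_CUBIC))
E
```

```text
(no output)
```

View pics/c1.png

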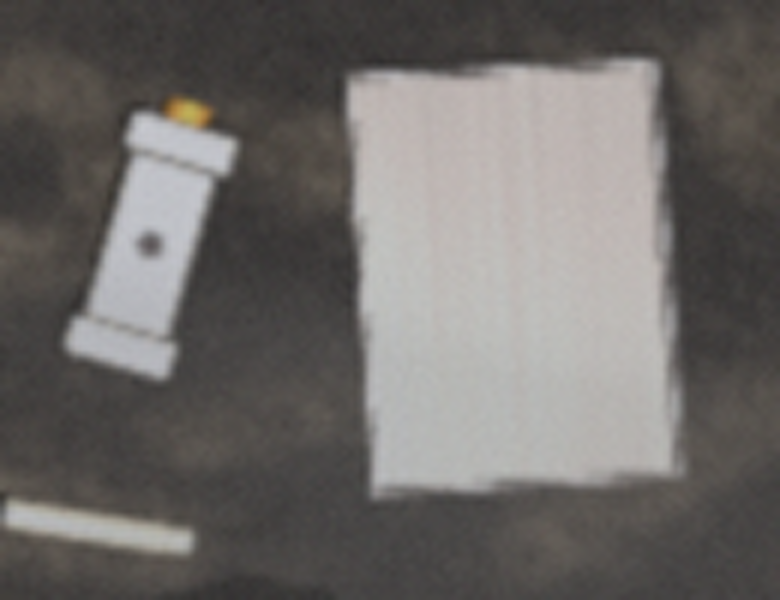

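View pics/c2.png

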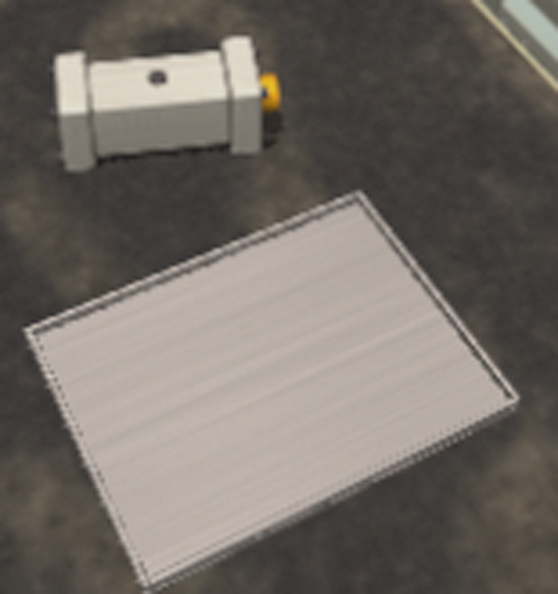

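The crops confirm both: the long white housing has a plug at one end and a hole at crop 1 (150,244), and the brushed-steel tray has a thin rim. Next I compute their poses from both cameras.

```bash
cat >h.py <<'E'
import numpy as np, cv2
from workcell import viewer
def w(n,uv,z):
    p=viewer.camera_params(n);T=p['world_to_cam'];R=T[:3,:3];t=T[:3,3]
    d=cv2.undistortPoints(np.array(uv,float).reshape(-1,1,2),p['K'],np.array([p['k1'],0,0,0.]))[:,0]
    c=-R.T@t;r=np.c_[d,np.ones(len(d))]@R
    return c+r*((z-c[2])/r[:,2])[:,None]
top=lambda l:(np.array(l)+.5)/6-.5+[320,185]
side=lambda l:(np.array(l)+.5)/3.6-.5+[255,210]
E
python3 - <<'E'
from h import *
np.set_printoptions(precision=4,suppress=True)
def rep(P):
    e=np.roll(P,-1,0)-P;print(P[:,:2].tolist(),'c',P.mean(0),'L',np.linalg.norm(e,axis=1),'ang',np.degrees(np.arctan2(e[:,1],e[:,0])))
rep(w('top',top([(135,112),(238,142),(167,380),(66,348)]),.05))
rep(w('top',top([(348,72),(660,60),(684,472),(373,497)]),.01))
rep(w('side',side([(360,192),(517,400),(147,588),(27,330)]),.01))
print('hole',w('top',top([(150,244)]),.045),w('side',side([(157,77)]),.045))
print('short',w('top',[(268,229)],.045))
E
```

```text
[[0.5605771345545294, -0.054372658111999574], [0.5460433939881323, -0.10173638444329894], [0.4371289078845205, -0.06675071394554291], [0.4524898896193807, -0.02065160376379279]] c [ 0.4991 -0.0609  0.05  ] L [0.0495 0.1144 0.0486 0.1132] ang [-107.0588  162.1919   71.5711  -17.3269]
[[0.5814826562603985, -0.15933832204982953], [0.5852901515125433, -0.31033169864867877], [0.38856451831663663, -0.31563509371046344], [0.3799903070170375, -0.16639270004798215]] c [ 0.4838 -0.2379  0.01  ] L [0.151  0.1968 0.1495 0.2016] ang [ -88.5555 -178.4558   93.2881    2.0051]
[[0.5765705110209403, -0.15728084876532067], [0.5801032041177459, -0.3052267675142427], [0.3842374595180271, -0.3132306235695937], [0.3788478604876619, -0.1647155286624432]] c [ 0.4799 -0.2351  0.01  ] L [0.148  0.196  0.1486 0.1979] ang [ -88.6321 -177.66     92.0783    2.1534]
hole [[ 0.4998 -0.0605  0.045 ]] [[ 0.4969 -0.0564  0.045 ]]
short [[0.4923 0.1515 0.045 ]]
```

```bash
python3 -m inch '[33,-35,0,0,0,0,85, 33,-35,0,0,0,0,85, 33,-35,0,0,0,0,85, 33,-35,0,0,0,0,85, 33,-35,0,0,0,0,85, 33,-35,0,0,0,0,85, 33,-35,0,0,0,0,85, 33,-35,0,0,0,0,85]' 60
python3 -m inch '[33,-35,0,0,0,0,85, 33,-35,0,0,0,0,85, 33,-35,0,0,0,0,85, 33,-35,0,0,0,0,85, 33,-35,0,0,0,0,85, 33,-35,0,0,0,0,85, 0,0,0,0,0,8,85, 0,0,0,0,0,8,85]'
python3 -m inch '[0,0,0,0,0,8,85, 0,0,0,0,0,8,85, 0,0,20,0,0,0,85, 0,0,20,0,0,0,85, 0,0,20,0,0,0,85, 0,0,20,0,0,0,85, 0,0,0,0,0,0,85, 0,0,0,0,0,0,85]'
cat >>h.py <<'E'
def to(x,y,z,ang):
    from workcell import sensors
    from scipy.spatial.transform import Rotation as Ro
    s=sensors.read_state();R=Ro.from_rotvec(s['tcp_rot']).as_matrix()
    a=np.degrees(np.arctan2(R[1,0],R[0,0]))
    print('t',s['time'],'pos',s['tool_pos'],'ang',a,'tilt',R[:,2],'grip',s['grip_force'],s['width'],'q',s['q'])
    print('shift now mm',1000*R.T@(np.array([x,y,z])-s['tool_pos']),'turn z',a-ang)
E
python3 -c "
from h import *
np.set_printoptions(precision=4,suppress=True)
to(.498,-.0585,.007,-17.3)"
```

```text
time: 0.9
tool_pos: [0.3547, -0.3144, 0.2309]
tcp_rot: [-3.116, -0.395, 0.0]
wrist_force: [1.3, 0.6, 0.4]
width: 0.997
grip_force: 0.0
time: 1.7
tool_pos: [0.4938, -0.0616, 0.2307]
tcp_rot: [-3.141, 0.044, 0.002]
wrist_force: [0.8, -0.7, -1.2]
width: 0.996
grip_force: 0.0
time: 2.5
tool_pos: [0.4931, -0.0635, 0.151]
tcp_rot: [-3.105, 0.478, 0.002]
wrist_force: [0.6, 0.7, 0.5]
width: 0.992
grip_force: 0.0
t 2.5 pos [ 0.4931 -0.0635  0.151 ] ang -17.515408470848637 tilt [-0.0015  0.0003 -1.    ] grip 0.0 0.9924669577730164 q [-0.1781 -0.0063  2.062   0.      1.0875  1.6984]
shift now mm [  3.4098  -6.2279 143.9682] turn z -0.21540847084863657
```

```bash
python3 -m inch '[3,-6,20,0,0,0,85, 0,0,20,0,0,0,85, 0,0,20,0,0,0,85, 0,0,20,0,0,0,85, 0,0,10,0,0,0,85, 0,0,0,0,0,0,85, 0,0,0,0,0,0,85, 0,0,0,0,0,0,85]'
python3 - <<'E'
from h import *
np.set_printoptions(precision=4,suppress=True)
to(.498,-.0585,.007,-17.3)
a=viewer.read_camera('side')[180:280,230:370,::-1]; b=viewer.read_camera('top')[180:260,300:412,::-1]
cv2.imwrite('pics/g.png',np.hstack([cv2.resize(x,(400,286),interpolation=cv2.INTER_CUBIC) for x in(a,b)]))
E
```

```text
time: 3.3
tool_pos: [0.4996, -0.059, 0.0628]
tcp_rot: [3.105, -0.478, 0.004]
wrist_force: [0.0, 0.5, 0.6]
width: 0.992
grip_force: 0.0
t 3.3 pos [ 0.4996 -0.059   0.0628] ang -17.517337592293313 tilt [ 0.0027 -0.0004 -1.    ] grip 0.0 0.9918142283718282 q [-0.167   0.1107  2.1244  0.      0.9038  1.7095]
shift now mm [-1.8225  0.0561 55.7926] turn z -0.21733759229331184
```

View pics/g.png

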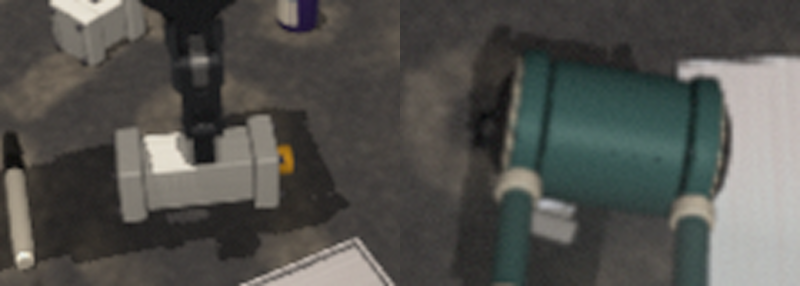

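The side view in the left half shows the finger at about crop (203,150), over the middle of the body and between the end plates at 130 and 265. The housing is hidden in the top view. I'll descend and grip.

```bash
python3 -m inch '[-2,0,15,0,0,0,85, 0,0,15,0,0,0,85, 0,0,15,0,0,0,85, 0,0,10,0,0,0,85, 0,0,0,0,0,0,85, 0,0,0,0,0,0,30, 0,0,0,0,0,0,30, 0,0,0,0,0,0,30]' 60
python3 -m inch '[0,0,0,0,0,0,30, 0,0,0,0,0,0,30, 0,0,0,0,0,0,30, 0,0,0,0,0,0,30, 0,0,0,0,0,0,30, 0,0,0,0,0,0,30, 0,0,0,0,0,0,30, 0,0,0,0,0,0,30]' 60
```

```text
time: 4.2
tool_pos: [0.4972, -0.0583, 0.0071]
tcp_rot: [3.105, -0.478, 0.003]
wrist_force: [0.2, -0.1, 0.2]
width: 0.509
grip_force: 0.0
time: 5.0
tool_pos: [0.4974, -0.0583, 0.0073]
tcp_rot: [-3.105, 0.478, -0.003]
wrist_force: [-1.3, 0.6, 5.9]
width: 0.463
grip_force: 61.5
```

```bash
python3 -m inch '[0,0,-10,0,0,0,30, 0,0,-20,0,0,0,30, 0,0,-25,0,0,0,30, 0,0,-25,0,0,0,30, 0,0,-25,0,0,0,30, 0,0,-20,0,0,0,30, 0,0,-10,0,0,0,30, 0,0,0,0,0,0,30]'
python3 - <<'E'
from h import *
np.set_printoptions(precision=4,suppress=True)
to(.498,-.0585,.14,-17.3)
a=viewer.read_camera('side')[80:280,200:400,::-1]
cv2.imwrite('pics/l.png',cv2.resize(a,(500,500)))
E
```

```text
time: 5.8
tool_pos: [0.497, -0.0583, 0.1425]
tcp_rot: [3.105, -0.478, 0.004]
wrist_force: [-0.3, -0.6, -4.2]
width: 0.463
grip_force: 60.9
t 5.8 pos [ 0.497  -0.0583  0.1425] ang -17.513769452230804 tilt [ 0.0023 -0.0004 -1.    ] grip 60.91877460479736 0.4634956408103607 q [-0.1665  0.0063  2.0663 -0.      1.0667  1.71  ]
shift now mm [ 1.0315 -0.0848  2.5091] turn z -0.21376945223080313
```

View pics/l.png

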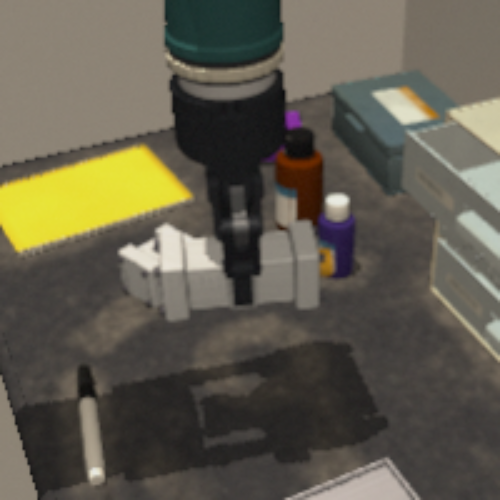

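The housing is held level between the end plates. Next come three full strokes along its length.

```bash
python3 -m inch '[28,0,0,0,0,0,30, 30,0,0,0,0,0,30, 28,0,0,0,0,0,30, 0,0,0,0,0,0,30, -28,0,0,0,0,0,30, -30,0,0,0,0,0,30, -28,0,0,0,0,0,30, 0,0,0,0,0,0,30]'
python3 -m inch '[28,0,0,0,0,0,30, 30,0,0,0,0,0,30, 28,0,0,0,0,0,30, 0,0,0,0,0,0,30, -28,0,0,0,0,0,30, -30,0,0,0,0,0,30, -28,0,0,0,0,0,30, 0,0,0,0,0,0,30]'
python3 -m inch '[28,0,0,0,0,0,30, 30,0,0,0,0,0,30, 28,0,0,0,0,0,30, 0,0,0,0,0,0,30, -28,0,0,0,0,0,30, -30,0,0,0,0,0,30, -28,0,0,0,0,0,30, 0,0,0,0,0,0,30]'
python3 -c "
from h import *
to(.498,-.0585,.14,-17.3)"
```

```text
time: 6.65
tool_pos: [0.4901, -0.0566, 0.138]
tcp_rot: [-3.105, 0.478, 0.014]
wrist_force: [0.1, -0.5, -3.9]
width: 0.462
grip_force: 61.0
time: 7.45
tool_pos: [0.4907, -0.0568, 0.1387]
tcp_rot: [-3.105, 0.478, 0.012]
wrist_force: [-1.0, -0.9, -4.6]
width: 0.464
grip_force: 61.0
time: 8.25
tool_pos: [0.4912, -0.0568, 0.1391]
tcp_rot: [-3.105, 0.478, 0.011]
wrist_force: [-0.0, 0.7, -5.0]
width: 0.463
grip_force: 61.0
t 8.25 pos [ 0.49115039 -0.05684527  0.13914917] ang -17.488619829060518 tilt [-0.00661492  0.00131604 -0.99997726] grip 60.99562168121338 0.46272255584266464 q [-1.65754233e-01  4.48987541e-03  2.07494068e+00  2.35619994e-04
  1.06890356e+00  1.71015959e+00]
shift now mm [ 7.02440971 -0.47952235 -0.89830121] turn z -0.18861982906051722
```

```bash
python3 -m inch '[0,0,0,0,8,0,30, 0,0,0,0,8,0,30, 0,0,0,0,8,0,30, 0,0,0,0,0,0,30, 0,0,0,0,0,0,30, 0,0,0,0,0,0,30, 0,0,0,0,-8,0,30, 0,0,0,0,-8,0,30]'
python3 -m inch '[0,0,0,0,-8,0,30, 0,0,0,0,-8,0,30, 0,0,0,0,-8,0,30, 0,0,0,0,-8,0,30, 0,0,0,0,0,0,30, 0,0,0,0,0,0,30, 0,0,0,0,0,0,30, 0,0,0,0,8,0,30]'
python3 -m inch '[0,0,0,0,8,0,30, 0,0,0,0,8,0,30, 0,0,0,0,8,0,30, 0,0,0,0,8,0,30, 0,0,0,0,8,0,30, 0,0,0,0,0,0,30, 0,0,0,0,0,0,30, 0,0,0,0,0,0,30]'
python3 -m inch '[0,0,0,0,-8,0,30, 0,0,0,0,-8,0,30, 0,0,0,0,-8,0,30, 0,0,0,0,-8,0,30, 0,0,0,0,-8,0,30, 0,0,0,0,-8,0,30, 0,0,0,0,0,0,30, 0,0,0,0,0,0,30]'
python3 -m inch '[0,0,0,0,0,0,30, 0,0,0,0,8,0,30, 0,0,0,0,8,0,30, 0,0,0,0,8,0,30, 0,0,0,0,0,0,30, 0,0,0,0,0,0,30, 0,0,0,0,0,0,30, 0,0,0,0,0,0,30]'
python3 - <<'E'
from h import *
np.set_printoptions(precision=4,suppress=True)
to(.482,-.2365,.14,2.1)
a=viewer.read_camera('side')[80:280,200:400,::-1]
cv2.imwrite('pics/m.png',cv2.resize(a,(500,500)))
E
```

```text
time: 9.05
tool_pos: [0.498, -0.0581, 0.143]
tcp_rot: [3.079, -0.473, 0.21]
wrist_force: [0.8, -0.3, -3.1]
width: 0.46
grip_force: 61.3
time: 9.85
tool_pos: [0.4978, -0.0587, 0.1392]
tcp_rot: [-3.034, 0.468, 0.425]
wrist_force: [-1.0, 1.1, -3.4]
width: 0.46
grip_force: 61.3
time: 10.65
tool_pos: [0.4987, -0.0584, 0.1444]
tcp_rot: [2.977, -0.459, 0.639]
wrist_force: [0.3, 0.2, -3.7]
width: 0.461
grip_force: 61.3
time: 11.45
tool_pos: [0.4989, -0.059, 0.1403]
tcp_rot: [-2.977, 0.46, 0.63]
wrist_force: [0.0, -1.0, -3.7]
width: 0.463
grip_force: 61.3
time: 12.25
tool_pos: [0.4982, -0.0586, 0.1422]
tcp_rot: [-3.105, 0.479, -0.001]
wrist_force: [-0.2, 0.3, -3.6]
width: 0.461
grip_force: 61.3
t 12.25 pos [ 0.4982 -0.0586  0.1422] ang -17.530226354085944 tilt [ 0.0009 -0.     -1.    ] grip 61.29116892814636 0.46123580660121183 q [-0.1668  0.0099  2.0632  0.0001  1.0676  1.7099]
shift now mm [ 38.1655 174.5214   2.2291] turn z -19.630226354085945
```

View pics/m.png

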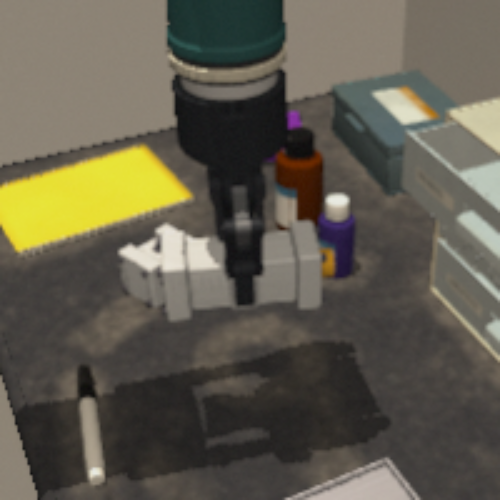

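The housing is still level and unmoved in the grip. Next I carry it over the tray.

```bash
python3 -m inch '[8,35,0,0,0,0,30, 8,35,0,0,0,0,30, 8,35,0,0,0,0,30, 7,35,0,0,0,0,30, 7,35,0,0,0,0,30, 0,0,0,0,0,-6.5,30, 0,0,0,0,0,-6.5,30, 0,0,0,0,0,-6.5,30]'
python3 -m inch '[0,0,20,0,0,0,30, 0,0,25,0,0,0,30, 0,0,25,0,0,0,30, 0,0,20,0,0,0,30, 0,0,10,0,0,0,30, 0,0,0,0,0,0,30, 0,0,0,0,0,0,30, 0,0,0,0,0,0,30]'
python3 - <<'E'
from h import *
np.set_printoptions(precision=4,suppress=True)
to(.482,-.2365,.0105,2.1)
a=viewer.read_camera('side')[180:380,230:430,::-1]
cv2.imwrite('pics/n.png',cv2.resize(a,(560,560)))
E
```

```text
time: 13.1
tool_pos: [0.4804, -0.2377, 0.1407]
tcp_rot: [-3.14, -0.059, 0.002]
wrist_force: [0.0, -0.4, -4.3]
width: 0.466
grip_force: 62.4
time: 13.9
tool_pos: [0.4813, -0.2372, 0.0426]
tcp_rot: [3.14, 0.054, 0.003]
wrist_force: [0.7, 1.1, -3.9]
width: 0.461
grip_force: 62.4
t 13.9 pos [ 0.4813 -0.2372  0.0426] ang 1.9811349280489188 tilt [ 0.0021 -0.0011 -1.    ] grip 62.40599513053894 0.4607671336772017 q [-0.5044  0.1985  2.0668  0.      0.8739  1.0318]
shift now mm [ 0.7087 -0.7466 32.1034] turn z -0.11886507195108131
```

View pics/n.png

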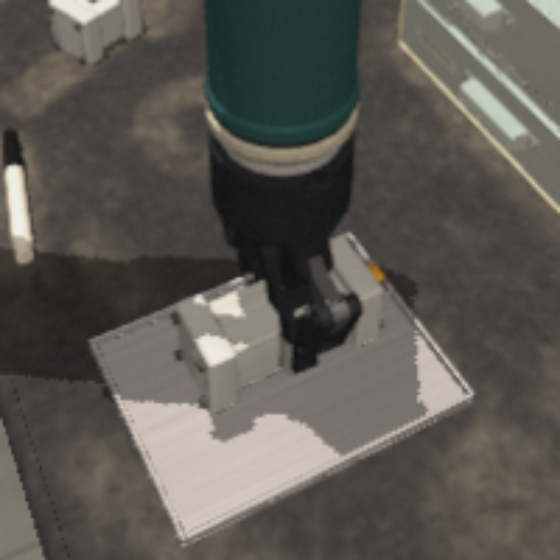

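The picture shows the housing lengthwise over the tray, just above it. I'll lower it gently.

```bash
python3 -m inch '[0,0,8,0,0,0,30, 0,0,8,0,0,0,30, 0,0,6,0,0,0,30, 0,0,4,0,0,0,30, 0,0,2,0,0,0,30, 0,0,1,0,0,0,30, 0,0,0,0,0,0,30, 0,0,0,0,0,0,30]'
python3 -m inch '[0,0,1,0,0,0,30, 0,0,0,0,0,0,30, 0,0,1,0,0,0,30, 0,0,0,0,0,0,30, 0,0,0.5,0,0,0,30, 0,0,0,0,0,0,30, 0,0,0,0,0,0,30, 0,0,0,0,0,0,30]'
```

```text
time: 14.75
tool_pos: [0.4802, -0.2366, 0.0125]
tcp_rot: [3.141, 0.054, 0.001]
wrist_force: [1.0, 0.1, -4.4]
width: 0.458
grip_force: 62.4
time: 15.55
tool_pos: [0.4801, -0.2366, 0.0103]
tcp_rot: [3.141, 0.054, 0.0]
wrist_force: [-2.9, 1.2, 5.1]
width: 0.465
grip_force: 63.2
```

Contact: the wrist force went from -4.4 to +5.1 N at the expected height. Now I open and retreat straight up.

```bash
python3 -m inch '[0,0,0,0,0,0,45, 0,0,0,0,0,0,50, 0,0,0,0,0,0,60, 0,0,0,0,0,0,80, 0,0,0,0,0,0,80, 0,0,0,0,0,0,80, 0,0,0,0,0,0,80, 0,0,0,0,0,0,80]' 20
python3 -m inch '[0,0,-10,0,0,0,80, 0,0,-20,0,0,0,80, 0,0,-25,0,0,0,80, 0,0,-30,0,0,0,80, 0,0,-30,0,0,0,80, 0,0,-30,0,0,0,80, 0,0,-30,0,0,0,80, 0,0,0,0,0,0,80]'
python3 - <<'E'
from h import *
a=viewer.read_camera('side')[180:380,230:430,::-1]
cv2.imwrite('pics/o.png',cv2.resize(a,(560,560)))
E
```

```text
time: 16.35
tool_pos: [0.4799, -0.2365, 0.0098]
tcp_rot: [3.141, 0.054, 0.0]
wrist_force: [-0.0, 0.7, 0.4]
width: 0.937
grip_force: 0.0
time: 17.15
tool_pos: [0.4831, -0.2382, 0.1912]
tcp_rot: [3.136, 0.054, 0.014]
wrist_force: [0.9, 0.0, 0.5]
width: 0.933
grip_force: 0.0
```

View pics/o.png

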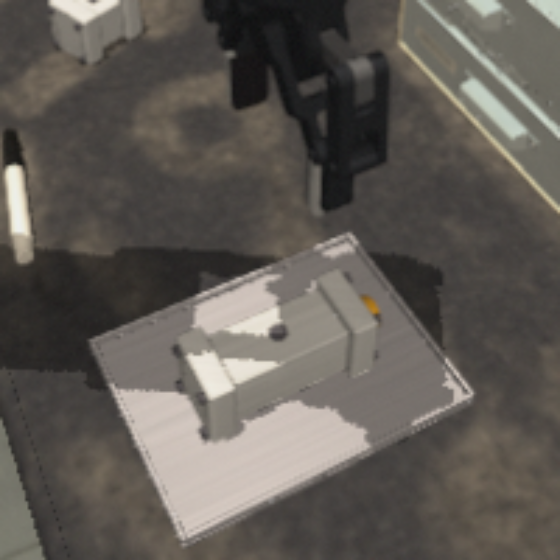

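The housing lies flat and lengthwise in the tray, with its hole at crop (279,331) and the fingers clear. I'll check the centring, then hand in.

```bash
python3 - <<'E'
from h import *
from workcell import job
p=w('side',[(329.6,298.2)],.048)[0];print(p)
if abs(p[0]-.480)<.015 and abs(p[1]+.2355)<.02: print(job.finish_job())
E
```

```text
[ 0.48087062 -0.23633229  0.048     ]
the job is handed in; nothing more can be done
None
```

The long housing was lifted, given three strokes along its length and rocked twice each way, then set down flat, lengthwise and centred in the steel tray (about 1 mm off by the side camera). The short housing was not touched. The job is handed in at about 17 s, but I could not sense the loose piece, so its knocking against both ends is assumed from the motion.

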